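Check a pad pattern with sprung tweezers

TASK

Use the sprung tweezers as a gap gauge to check the four bare solder pads in the middle of the circuit board: take them off their rest, squeeze them until the two tips are just as far apart as a facing pair of pads (24 mm), and hold them still for about a second with one tip just above (about 5 mm) the middle of each of the two square pads. Then give them a quarter turn and hold one tip just above the middle of each of the two round pads at the same gap; finish holding them there, steady and in the air, without letting go. Never let the tweezers touch the board, and leave the other things on the bench where they are.

Things in the scene. Friction and masses are not known exactly. Their poses are not given: they have to be found in the camera images.
- tweezers: Steel sprung tweezers, bent-down tips, 190 mm long, about 60 g, lying level on the rest, arms side by side. Origin: midway between the two black rubber grip pads, at mid height of the 10 mm tall arms; x towards the tips, z up. On the rest it is 41 mm above the table. The bend starts at x = 50 mm; the tips are at x = 75 mm, 36.5 mm below the origin. Springs open when let go.
- pad_a (a point): Middle of the outer face of the left (+y) arm's grip pad, a flat 32 mm long (along x) and 14 mm tall. Sprung open, pad_a and pad_b are 40 mm apart and the faces splay outwards to the front by 0.06 rad each; with the tips 24 mm apart the faces are parallel and 28 mm apart. The tip gap changes 1.75 mm per mm of squeeze here. At the 24 mm gap it takes about 6 N, in proportion to the squeeze.
- pad_b (a point): Middle of the outer face of the right (-y) arm's grip pad, likewise.
- hinge (a point): Rear block of the tweezers where both arms are hinged, 100 mm behind the origin (x = -100 mm), 14 mm wide, 10 mm tall.
- tip_a (a point): Lowest point of the tip of the left (+y) arm, a 5 mm round end. The gap is the distance from tip_a to tip_b: about 45 mm when sprung open, 24 mm wanted.
- tip_b (a point): Lowest point of the tip of the right (-y) arm, a 5 mm round end.
- jaw_a (a joint): Squeeze angle of the left arm, rad: 0 sprung open, 0.06 at the 24 mm tip gap, 0.10 at the stop (tips all but shut). Each arm moves its tip 175 mm x the angle.
- jaw_b (a joint): Squeeze angle of the right arm, likewise; the gap is 24 mm when the two angles add up to 0.12.
- rest: Grey plastic tweezer rest fixed to the table: foot plate 170 x 70 x 6 mm (x -110 to +60 mm) and two crossbars 12 mm thick, 36 mm high, one 34 mm wide at x = -92 mm, one 70 mm wide at x = +38 mm, each with end lugs 8 mm higher. The tweezers lie across both bars, their origin over the rest's and their x along its x. Origin on the table.
- board: Green circuit board, 130 x 100 mm (x, y), fixed level on spacers, top 12 mm above the table, with small parts up to 9 mm high, all at least 30 mm from its centre. In its middle four bare metal pads, 10 mm across, stand in a cross, each 12 mm from the centre: two square, two round. Origin: under its centre, on the table; z up.
- centre (a point): Centre of the pad cross on the board's top surface; the same axes as the board.
- square_1 (a point): Centre of a square pad, 12 mm from the board's centre along +y of the board, on the top surface.
- square_2 (a point): Centre of the other square pad, 12 mm from the centre along -y of the board.
- round_1 (a point): Centre of a round pad, 12 mm from the board's centre along +x of the board.
- round_2 (a point): Centre of the other round pad, 12 mm from the centre along -x of the board.
- screwdriver: Bystander, leave it alone: black-handled screwdriver lying on the table, 150 long mm. Origin under it.
- heatsink: Bystander, leave it alone: small black finned heatsink, 36 x 26 x 20 mm. Origin under it.
- meter: Bystander, leave it alone: hand-held multimeter, 145 x 80 x 30 mm. Origin under it.
- spool: Bystander, leave it alone: spool of solder standing on its flange, 54 across, 40 tall mm. Origin under it.
- dish: Bystander, leave it alone: small clear dish, 70 across, 25 high mm. Origin under it.
- cell: Bystander, leave it alone: block battery, 48 x 26 x 17 mm. Origin under it.
- handset: Bystander, leave it alone: black hand-held radio with a stub antenna, 140 x 55 x 30 mm. Origin under it.
Mind the look-alikes: they are no part of the job. Leave any orange or purple look-alike of the rest alone.

How it is judged:
On the way:
1. the tips are held, 24 mm apart, just above the two square pads (((horizontal distance between tip_a and square_1 below 0.005 m and horizontal distance between tip_b and square_2 below 0.005 m) or (horizontal distance between tip_a and square_2 below 0.005 m and horizontal distance between tip_b and square_1 below 0.005 m)) and distance between tip_a and tip_b between 0.0215 and 0.0265 m and z of tip_a in the frame of centre between 0.001 and 0.012 m and z of tip_b in the frame of centre between 0.001 and 0.012 m and contact force between the fingers and tweezers above 1 N and contact force between tweezers and board below 0.1 N and contact force between tweezers and rest below 0.1 N and linear speed of tweezers below 0.02 m/s and angular speed of tweezers below 0.2 rad/s), for 0.4 s.
At the end, for the whole second after the job is handed in: The tweezers are held by the gripper and nothing else, still, with the tips 24 mm apart (21.5 to 26.5), each within 5 mm of the centre of its own round pad seen from above and 1 to 12 mm above the board, through the last second (((horizontal distance between tip_a and round_1 below 0.005 m and horizontal distance between tip_b and round_2 below 0.005 m) or (horizontal distance between tip_a and round_2 below 0.005 m and horizontal distance between tip_b and round_1 below 0.005 m)) and distance between tip_a and tip_b between 0.0215 and 0.0265 m and z of tip_a in the frame of centre between 0.001 and 0.012 m and z of tip_b in the frame of centre between 0.001 and 0.012 m and contact force between the fingers and tweezers above 1 N and contact force between tweezers and board below 0.1 N and contact force between tweezers and rest below 0.1 N and linear speed of tweezers below 0.02 m/s and angular speed of tweezers below 0.2 rad/s); the arm keeps its last pose, push and grip.
It fails at once if the tweezers touch the board (contact force between tweezers and board above 1 N).
It fails at once if a bystander is moved more than 20 mm (distance of any of screwdriver, heatsink, meter, spool, dish, cell, handset from where it was at the start of the episode above 0.02 m).
It also fails if it takes over 54 s, if anything falls off the work surface, if the arm or the gripper's body presses on something with over 40 N, if the wrist force passes 120 N, or if a joint passes its speed limit or range.

ROBOT

A 6-joint arm with a two-finger parallel gripper is mounted at the origin on the work surface. World frame = base frame: x ahead of the robot, y to its left, z up, the work surface at z = 0. Lengths are in m, angles in rad, forces in N, time in s.
With the tool pointing down it reaches from about 0.425 to 0.95 m from the base axis. Payload 14.7 kg.
Tool frame: the origin (TCP) lies on the front face of the gripper's body, between the roots of the fingers; the fingertips stand 73 mm ahead of it and the grasp point (between the pads) lies env.hold_point_z ahead of it (env.hold_point_z is the distance from the TCP to the grasp point, in m); z points along the fingers, y is the line along which they close (so a half turn about z gives the same grasp; the last joint's range is limited). The gripper opens to 85 mm and grips with 20 to 120 N. Pads are 22 mm wide; open, the fingers measure 114 mm over their backs; the gripper's body (76 mm by 85 mm) begins 54 mm behind the grasp point. The pads swing forward as they close: fully open they stand 13 mm farther back than shut.
Start: joints at [1.236, 0.48, 1.596, -0, 1.065, -0.047], TCP at [0.184, 0.623, 0.304] pointing down, gripper open.
Joint ranges: [-2.75, 2.75], [-0.82, 2.05], [0.23, 2.67], [-1.56, 4.7], [0.09, 2.69], [-2.92, 2.92]. Speed limits (rad/s): [1.89, 1.89, 2.39, 3.01, 3.01, 3.01].

INTERFACE

Orientations are given as a unit quaternion [w, x, y, z].
In Python, from workcell import env gives the robot as it stands.
- The arm moves only by the tool carry_out, never from a script. Its argument "deltas" is a list of rows, each a list of 3 entries, a list of its own where there are three numbers: the closure, from -1 (fully open) to 1 (shut), so that 0 is half open, then the shift along the tool's x, y, z in mm, then the turn about the tool's z in rad. In form: [[claw, [dx, dy, dz], yaw], ...]. A call has 1 to 20 rows; each row shifts and turns the commanded pose from where the row before left it, along the tool's axes as they then stand; what a row does not reach is not made up. A row lasts 1/8 s, in which the tool goes at most 62.5 mm and 10.7 degrees, less where a joint would pass 70% of its speed; a pose out of reach is approached as far as the arm can. A call is refused whole if a number of a shift passes 62.5 or a number of a turn 0.188, either way. A call with a gripper value outside its range is refused whole. The fingers move at their own pace and stop on an object; "squeeze" is the grip in N (left out, the last holds). Time passes only in rows, so rows that do not move let the fingers close. It gives the time, the measured TCP pose, the force, the opening and the grip force at its end, in the units of the state.
- env.observe(): the state, without advancing time (a new reading comes with each control period).
- env.get_image(name): name is "side" or "top"; returns the picture (420x560x3 uint8, red, green, blue); there is no depth.
- env.camera_params(name): a dict with "fx", "fy", "cx", "cy" (pixels), "dist" ([k1, k2, p1, p2, k3] as OpenCV has them; the pictures are not rectified), "pose" (4x4, takes a point from camera to world coordinates). Camera axes: x right, y up, looking along -z (the intrinsics and any distortion apply to the point x, -y, -z); pixel columns grow to the right and rows downward; lengths in m; the calibration is good to about 2 mm. A picture is of the moment at which its call begins. camera_params takes no time and is no camera call.
- env.finish_job(): hands the job in; it is judged then, once.
Trained networks look in the newest picture that a camera, given by its name, has taken for a name from the list of things; names that differ only in an ending like _2 or _b are one class to them, and where a whole thing is asked for, a point or a joint stands for the part that bears it (a point fixed in the world has none). Each returns a list of dicts, best first, with "score" (0 to 1); they miss things now and then, are a little off and sometimes report something else, mostly with a low value. They report only what shows in the picture. A call takes as long as a camera call. They do not tell look-alikes from the thing itself.
- env.look_for(query, camera): "position" ([row, column] in pixels, amid what is visible of it).
- env.cut_out(query, camera): "pixels" (420x560 bool, what is visible of it) and "position" ([row, column] in pixels, amid what is visible of it).
The state is a dict: "t": time; "joints": joint angles; "dq": joint speeds; "tau": joint torques, N m; "ee_pos": TCP position; "ee_rot": TCP orientation; "ft_force": force on the tool from outside, world axes, zero at the start; "ft_torque": the same for the moment, N m; "width": finger opening in m; "finger_force": force on a finger pad.
Only numpy, scipy, OpenCV 4.12 (cv2) and the standard library are available. Lean on these libraries where they do the work, as an engineer would, in place of code of your own. Each camera call takes 0.05 s, during which the arm holds its last target. There are 200 camera calls.

## Working session

There is one attempt and no reset: what is moved stays moved. The work goes in short steps, Python scripts to look and compute and a tool call to move; the robot and the scene stay as the last step left them, time stands still between calls to the robot, and variables do not carry over. Pictures are saved under pics/ and viewed, at most 10 in all, crops included, and the job is handed in when it is done.

Besides the shell and the picture viewer there is one more tool, called after ">>>" as name(argument=value, ...) on one line, values as JSON. carry_out: Moves the arm, as the interface text tells. Its arguments: {"type":"object","properties":{"deltas":{"type":"array"},"squeeze":{"type":"number"}},"required":["deltas"]}

```bash
mkdir -p pics
cat > h.py <<'E'
import numpy as np, cv2
from workcell import env
def ray(cam,px):
    p=env.camera_params(cam);K=np.array([[p['fx'],0,p['cx']],[0,p['fy'],p['cy']],[0,0,1.]])
    r,c=px
    u=cv2.undistortPoints(np.array([[[c,r]]],float),K,np.array(p['dist'],float))[0,0]
    T=np.array(p['pose']);d=T[:3,:3]@np.array([u[0],-u[1],-1]);return T[:3,3],d
def atz(cam,px,z):
    o,d=ray(cam,px);return o+d*(z-o[2])/d[2]
def proj(cam,P):
    p=env.camera_params(cam);K=np.array([[p['fx'],0,p['cx']],[0,p['fy'],p['cy']],[0,0,1.]])
    T=np.array(p['pose']);q=(np.atleast_2d(P)-T[:3,3])@T[:3,:3];q=q*[1,-1,-1]
    return cv2.projectPoints(q,np.zeros(3),np.zeros(3),K,np.array(p['dist'],float))[0][:,0,::-1]
def save(cam,name):
    im=env.get_image(cam);cv2.imwrite('pics/'+name,im[:,:,::-1]);return im
E
python3 - <<'E'
from h import *
save('top','t0.png');save('side','s0.png')
print(env.hold_point_z)
for c in('top','side'):
    print(c,np.round(np.array(env.camera_params(c)['pose']),3).tolist(),env.camera_params(c)['fx'])
    for q in('tweezers','rest','board','hinge','tip_a','pad_a','square_1','round_1','centre'):
        print(q,[(np.round(d['position'],1).tolist(),round(d['score'],2)) for d in env.look_for(q,c)])
E
```

```text
0.0539
top [[-0.02, 0.988, -0.151, 0.393], [-1.0, -0.023, -0.021, -0.061], [-0.024, 0.15, 0.988, 1.375], [0.0, 0.0, 0.0, 1.0]] 382.556113053965
tweezers [([157.1, 228.7], 0.54), ([210.0, 320.1], 0.47)]
rest [([253.9, 431.4], 0.92), ([204.6, 362.0], 0.73), ([222.0, 310.5], 0.72), ([214.0, 223.1], 0.72)]
board [([213.3, 224.1], 0.71)]
hinge [([238.5, 317.4], 0.55), ([242.0, 277.3], 0.17)]
tip_a []
pad_a []
square_1 [([212.6, 227.0], 0.73)]
round_1 [([211.3, 223.9], 0.84)]
centre [([215.7, 223.7], 0.9)]
side [[0.76, 0.321, -0.565, -0.104], [-0.65, 0.387, -0.655, -0.844], [0.008, 0.865, 0.503, 0.669], [0.0, 0.0, 0.0, 1.0]] 445.0611802555173
tweezers [([239.5, 297.3], 0.78), ([241.5, 299.1], 0.52)]
rest [([253.6, 295.2], 0.86), ([271.8, 363.7], 0.7), ([374.4, 394.2], 0.69), ([236.7, 293.4], 0.32), ([242.6, 303.4], 0.26), ([198.6, 235.3], 0.2)]
board [([196.0, 234.7], 0.81)]
hinge [([241.1, 295.9], 0.97)]
tip_a [([243.5, 299.8], 0.63), ([239.3, 291.1], 0.62)]
pad_a [([234.2, 294.3], 0.7)]
square_1 [([196.6, 235.3], 0.61)]
round_1 [([198.5, 233.2], 0.66)]
centre [([201.5, 233.8], 0.89), ([211.3, 345.4], 0.71)]
```

Run:
```python
import cv2
t=cv2.imread('pics/t0.png');s=cv2.imread('pics/s0.png')
cv2.imwrite('pics/tc.png',cv2.resize(t[140:290,170:370],None,fx=4,fy=4,interpolation=cv2.INTER_CUBIC))
cv2.imwrite('pics/sc.png',cv2.resize(s[160:310,190:390],None,fx=4,fy=4,interpolation=cv2.INTER_CUBIC))
```

```text
(no output)
```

View pics/t0.png

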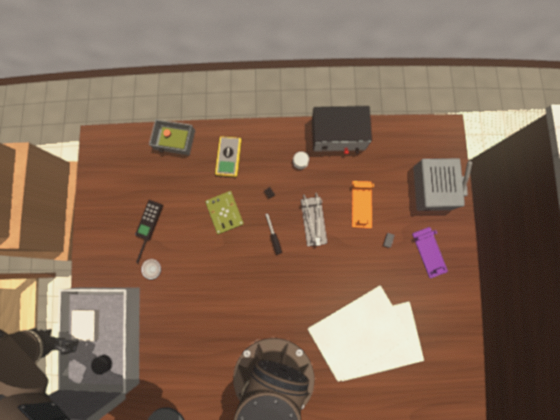

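View pics/tc.png

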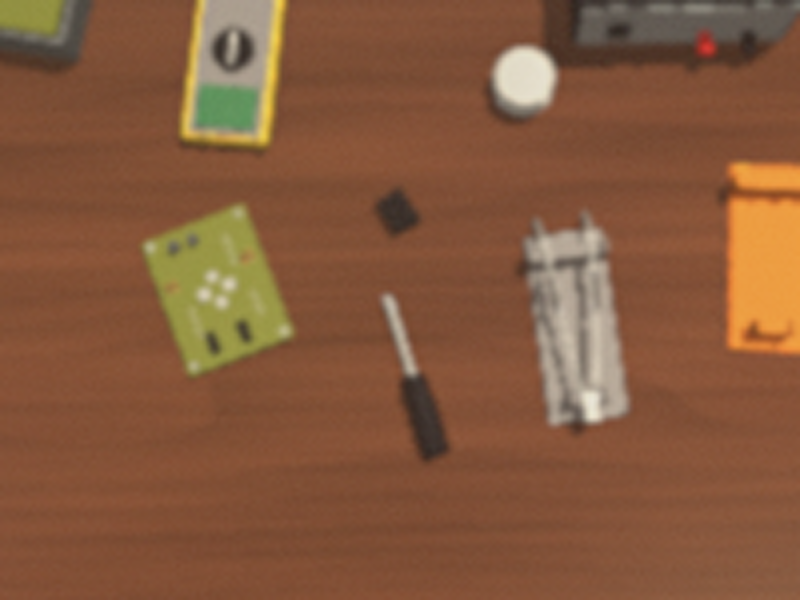

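View pics/sc.png

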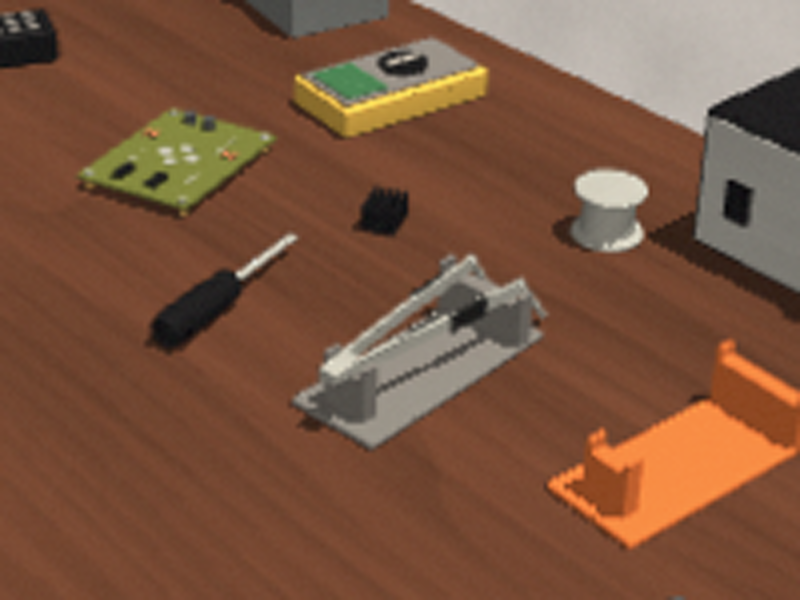

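The views agree: in the top picture the board is centred near (213,224), its pad cross near (212,224). The grey rest with tweezers is near (222,313), with tips up the image (+x) at about row 195 and the white hinge near row 241. The orange and purple rests are empty decoys. Next I fit both poses using silhouettes in both views.

```bash
cat > fit.py <<'E'
from h import *
from scipy.optimize import minimize
def box(x0,x1,y0,y1,z0,z1): return np.array([[x,y,z] for x in(x0,x1) for y in(y0,y1) for z in(z0,z1)])/1000.
def place(P,q): c,s=np.cos(q[2]),np.sin(q[2]); return P@np.array([[c,s,0],[-s,c,0],[0,0,1]])+[q[0],q[1],0]
S=8
def render(cam,parts,q):
    m=np.zeros((420*S,560*S),np.uint8)
    for P in parts:
        uv=(proj(cam,place(P,q))[:,::-1]+.5)*S
        cv2.fillConvexPoly(m,cv2.convexHull(uv.astype(np.int32)),255)
    return cv2.resize(m,(560,420),interpolation=cv2.INTER_AREA)/255.
def fit(parts,masks,q0):
    def cost(v):
        return sum(np.abs(render(c,parts,v*[.01,.01,.1])-m).sum()/m.sum() for c,m in masks.items())
    best=None
    for st in(.8,.3):
        v=np.array(q0)/[.01,.01,.1]
        r=minimize(cost,v,method='Nelder-Mead',options=dict(initial_simplex=np.vstack([v]+[v+st*e for e in np.eye(3)]),xatol=.01,fatol=1e-4)); q0=r.x*[.01,.01,.1]
    return q0,r.fun
E
cat > m.py <<'E'
from fit import *
im={c:cv2.imread(f'pics/{c[0]}0.png') for c in('top','side')}
board=[box(-65,65,-50,50,10.4,12)]
tw=[np.vstack([box(-100,-98,s*3-2,s*3+2,-5,5),box(48,50,s*20-2,s*20+2,-5,5)])+[0,0,.041] for s in(1,-1)]+\
   [np.vstack([box(46,52,s*20-2,s*20+2,-3,3),box(73,77,s*22.5-2,s*22.5+2,-36.5,-34)])+[0,0,.041] for s in(1,-1)]+[box(-107,-93,-7,7,36,46)]
rest=[box(-110,60,-35,35,0,6),box(-98,-86,-17,17,0,36),box(32,44,-35,35,0,36)]+\
  [box(-98,-86,a,b,0,44) for a,b in((-17,-13),(13,17))]+[box(32,44,a,b,0,44) for a,b in((-35,-31),(31,35))]+tw
def masks(kind,q0):
    o={}
    for c,i in im.items():
        hsv=cv2.cvtColor(i,cv2.COLOR_BGR2HSV).astype(int);h,s,v=hsv[...,0],hsv[...,1],hsv[...,2]
        b=i.astype(int)
        r,cc=proj(c,[q0[0],q0[1],.02])[0]
        roi=np.zeros(h.shape,bool);d=45 if kind=='rest' else 32;roi[int(r)-d:int(r)+d,int(cc)-d:int(cc)+d]=1
        m=((h>22)&(h<45)&(v>80)) if kind=='board' else ((s<75)&(v>70))
        m=(m&roi).astype(np.uint8)
        n,l,st,_=cv2.connectedComponentsWithStats(m);k=1+np.argmax(st[1:,4]);m=(l==k).astype(np.uint8)
        if kind=='board':
            cs=cv2.findContours(m,cv2.RETR_EXTERNAL,cv2.CHAIN_APPROX_NONE)[0];m=cv2.drawContours(np.zeros_like(m),cs,-1,1,-1)
        else: m=cv2.morphologyEx(m,cv2.MORPH_CLOSE,np.ones((3,3),np.uint8))
        o[c]=m.astype(float)
    return o
b0=atz('top',(212.5,224),.012);r0=atz('top',(223,314),.02)
for kind,parts,q0 in(('board',board,[b0[0],b0[1],.3]),('rest',rest,[r0[0],r0[1],.07])):
    M=masks(kind,q0);print(kind,[int(m.sum()) for m in M.values()],np.round(q0,3))
    for sel in(['top','side'],['top'],['side']):
        q,f=fit(parts,{c:M[c] for c in sel},q0);print(sel,np.round(q,4),round(f,3))
        if len(sel)==2:
            for c in M:
                R=render(c,parts,q)>.5;o=cv2.resize(im[c],None,fx=4,fy=4,interpolation=cv2.INTER_CUBIC)
                for mm,col in((R,(0,0,255)),(M[c]>.5,(255,0,0))):
                    cs=cv2.findContours(cv2.resize(mm.astype(np.uint8),None,fx=4,fy=4,interpolation=0),0,cv2.CHAIN_APPROX_NONE)[0];cv2.drawContours(o,cs,-1,col,1)
                r,cc=proj(c,[q[0],q[1],.02])[0]*4;r,cc=int(r),int(cc)
                cv2.imwrite(f'pics/o_{kind}_{c}.png',o[r-150:r+150,cc-200:cc+200])
print(env.observe()['ee_rot'])
P=[cv2.imread(f'pics/o_{k}_{c}.png') for k in('board','rest') for c in im]
cv2.imwrite('pics/o.png',np.vstack([np.hstack(P[:2]),np.hstack(P[2:])]))
# pads centroid
E
python3 m.py
```

```text
board [986, 647] [0.584 0.168 0.3  ]
['top', 'side'] [0.5844 0.1672 0.3585] 0.138
['top'] [0.5852 0.1688 0.3593] 0.032
['side'] [0.5829 0.1649 0.3603] 0.067
rest [964, 1455] [ 0.537 -0.155  0.07 ]Traceback (most recent call last):
  File "m.py", line 27, in <module>
    q,f=fit(parts,{c:M[c] for c in sel},q0);print(sel,np.round(q,4),round(f,3))
        ~~~^^^^^^^^^^^^^^^^^^^^^^^^^^^^^^^^
  File "fit.py", line 18, in fit
    r=minimize(cost,v,method='Nelder-Mead',options=dict(initial_simplex=np.vstack([v]+[v+st*e for e in np.eye(3)]),xatol=.01,fatol=1e-4)); q0=r.x*[.01,.01,.1]
    res = _minimize_neldermead(fun, x0, args, callback, bounds=bounds,
                               **options)
    fxr = func(xr)
    fx = function(np.copy(x), *(wrapper_args + args))
  File "fit.py", line 14, in cost
    return sum(np.abs(render(c,parts,v*[.01,.01,.1])-m).sum()/m.sum() for c,m in masks.items())
  File "fit.py", line 14, in <genexpr>
    return sum(np.abs(render(c,parts,v*[.01,.01,.1])-m).sum()/m.sum() for c,m in masks.items())
                      ~~~~~~^^^^^^^^^^^^^^^^^^^^^^^^
  File "fit.py", line 9, in render
    uv=(proj(cam,place(P,q))[:,::-1]+.5)*S
        ~~~~^^^^^^^^^^^^^^^^
  File "h.py", line 11, in proj
    p=env.camera_params(cam);K=np.array([[p['fx'],0,p['cx']],[0,p['fy'],p['cy']],[0,0,1.]])
ValueError: time passes only in moves, steps and waits
```

```bash
sed -i "s/^from workcell import env/from workcell import env\n_C={}\ndef cp(n):\n    if n not in _C: _C[n]=env.camera_params(n)\n    return _C[n]/; s/p=env.camera_params(cam)/p=cp(cam)/" h.py
python3 m.py
```

```text
board [986, 647] [0.584 0.168 0.3  ]
['top', 'side'] [0.5844 0.1672 0.3585] 0.138
['top'] [0.5852 0.1688 0.3593] 0.032
['side'] [0.5829 0.1649 0.3603] 0.067
rest [964, 1455] [ 0.537 -0.155  0.07 ]
['top', 'side'] [ 0.5705 -0.1517  0.1128] 0.142
['top'] [ 0.5711 -0.1519  0.1074] 0.047
['side'] [ 0.5707 -0.1513  0.1198] 0.092
[ 2.76143751e-06  1.43388098e-01  9.89666536e-01 -2.04639508e-05]
```

View pics/o.png

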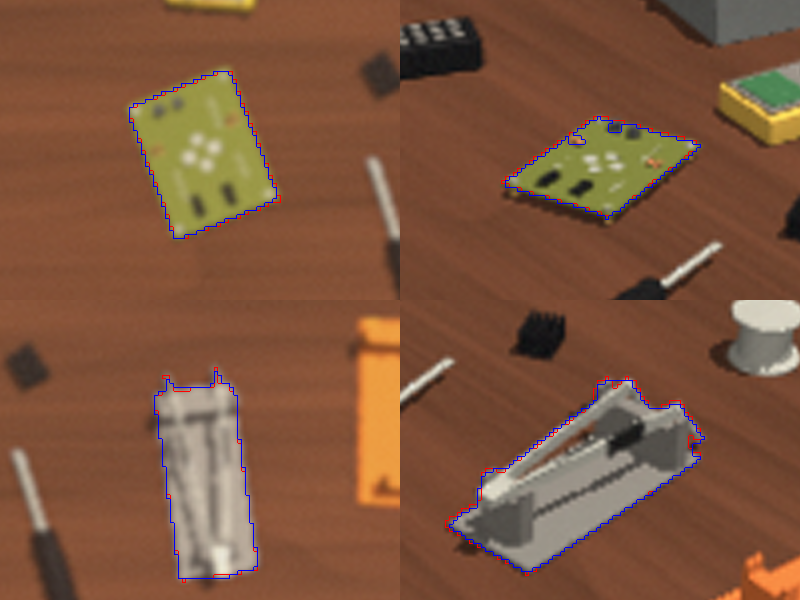

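The fits match well: rest at (0.571, -0.152) with heading 0.11, board at about (0.584, 0.167) with heading 0.36. Now moving over the rest.

>>> carry_out(deltas=[[-0.3,[-45.75,-15.5,0],0],[-0.3,[-45.75,-15.5,0],0],[-0.3,[-45.75,-15.5,0],0],[-0.3,[-45.75,-15.5,0],0],[-0.3,[-45.75,-15.5,0],0],[-0.3,[-45.75,-15.5,0],0],[-0.3,[-45.75,-15.5,0],0],[-0.3,[-45.75,-15.5,0],0],[-0.3,[-18.75,-42.4,0],0],[-0.3,[-18.75,-42.4,0],0],[-0.3,[-18.75,-42.4,0],0],[-0.3,[-18.75,-42.4,0],0],[-0.3,[-18.75,-42.4,0],0],[-0.3,[-18.75,-42.4,0],0],[-0.3,[-18.75,-42.4,0],0],[-0.3,[-18.75,-42.4,0],0],[-0.3,[-18.75,-42.4,0],0],[-0.3,[-18.75,-42.4,0],0],[-0.3,[-18.75,-42.4,0],0],[-0.3,[-18.75,-42.4,0],0]], squeeze=20)

```text
t: 3.5
ee_pos: [0.5716, -0.1528, 0.304]
ee_rot: [0.0, 0.143, 0.99, -0.0]
ft_force: [0.6, 0.6, 0.9]
width: 0.0555
finger_force: 0.0
```

>>> carry_out(deltas=[[-0.3,[0,0,0],-0.1],[-0.3,[0,0,0],-0.1],[-0.3,[0,0,0],-0.1],[-0.3,[0,0,0],-0.1],[-0.3,[0,0,30],0],[-0.3,[0,0,30],0],[-0.3,[0,0,30],0],[-0.3,[0,0,0],0],[-0.3,[0,0,0],0]])

```text
t: 4.62
ee_pos: [0.572, -0.1514, 0.2149]
ee_rot: [0.0, -0.056, 0.998, -0.0]
ft_force: [-0.3, -0.1, -0.9]
width: 0.0553
finger_force: 0.0
```

```bash
cat > go.py <<'E'
from h import *
from scipy.spatial.transform import Rotation as Ro
import sys
def go(x,y,z,hd,show=True):
    s=env.observe();p=np.array(s['ee_pos']);q=s['ee_rot']
    R=Ro.from_quat([*q[1:],q[0]]).as_matrix()
    d=R.T@(np.array([x,y,z])-p)*1000
    h=np.arctan2(R[1,0],R[0,0]);dy=-((hd-h+np.pi)%(2*np.pi)-np.pi)
    print('t',round(s['t'],2),'pos',np.round(p,4),'head',round(h,4),'tilt',np.round(R[:,2],4),'w',np.round(s['width'],4),'ff',s['finger_force'],'ft',np.round(s['ft_force'],2))
    print('delta mm tool',np.round(d,1),'yaw',round(dy,4))
if __name__=='__main__': go(*map(float,sys.argv[1:5]))
E
python3 go.py 0.5708 -0.1516 0.0949 3.255
python3 - <<'E'
from h import *
save('side','s1.png');save('top','t1.png')
a=cv2.imread('pics/s1.png')[150:330,190:390];b=cv2.imread('pics/t1.png')[140:320,220:420]
cv2.imwrite('pics/v1.png',np.hstack([cv2.resize(i,None,fx=2,fy=2,interpolation=cv2.INTER_CUBIC) for i in(a,b)]))
E
```

```text
t 4.62 pos [ 0.572  -0.1514  0.2149] head -3.0294 tilt [ 9.e-04 -3.e-04 -1.e+00] w 0.0553 ff 0.0 ft [-0.28 -0.12 -0.88]
delta mm tool [  1.4  -0.  120. ] yaw -0.0012
```

View pics/v1.png

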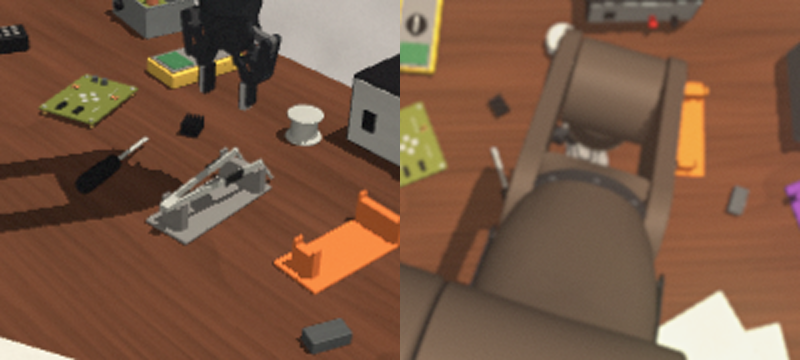

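The side view shows the gripper straddling the tweezers' line. The top camera is blocked by the arm. Descending.

>>> carry_out(deltas=[[-0.3,[1.4,0,30],0],[-0.3,[0,0,30],0],[-0.3,[0,0,25],0],[-0.3,[0,0,20],0],[-0.3,[0,0,10],0],[-0.3,[0,0,6],0],[-0.2,[0,0,0],0],[-0.1,[0,0,0],0],[0,[0,0,0],0],[0,[0,0,0],0]])

```text
t: 5.98
ee_pos: [0.5704, -0.1515, 0.0932]
ee_rot: [0.0, -0.056, 0.998, -0.0]
ft_force: [0.2, -0.6, 0.9]
width: 0.0428
finger_force: 0.2
```

```bash
python3 go.py 0.5708 -0.1516 0.094 3.255
python3 - <<'E'
from h import *
save('side','s2.png')
a=cv2.imread('pics/s2.png')[180:300,240:380]
cv2.imwrite('pics/v2.png',cv2.resize(a,None,fx=5,fy=5,interpolation=cv2.INTER_CUBIC))
E
```

```text
t 5.97 pos [ 0.5704 -0.1515  0.0932] head -3.0294 tilt [ 6.e-04 -2.e-04 -1.e+00] w 0.0428 ff 0.23397881657729158 ft [ 0.24 -0.55  0.93]
delta mm tool [-0.4 -0.2 -0.8] yaw -0.0012
```

View pics/v2.png

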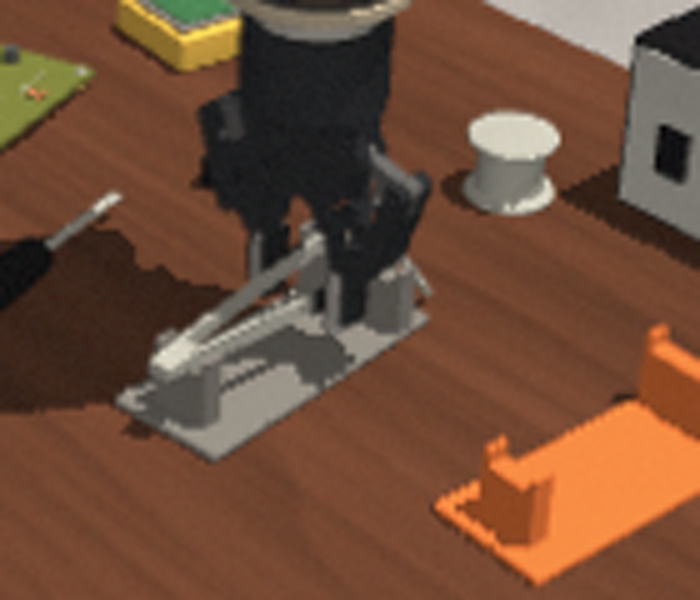

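The fingers stand on both arms over the grip pads. Closing gradually to a 28 mm opening.

>>> carry_out(deltas=[[0.1,[0,0,0],0],[0.2,[0,0,0],0],[0.3,[0,0,0],0],[0.34,[0,0,0],0],[0.34,[0,0,0],0],[0.34,[0,0,0],0],[0.34,[0,0,0],0]])

```text
t: 6.9
ee_pos: [0.5707, -0.1515, 0.0935]
ee_rot: [0.001, -0.056, 0.998, -0.0]
ft_force: [0.4, 1.1, 9.3]
width: 0.0284
finger_force: 8.8
```

>>> carry_out(deltas=[[0.34,[0,0,-2],0],[0.34,[0,0,-3],0],[0.34,[0,0,-5],0],[0.34,[0,0,-10],0],[0.34,[0,0,-20],0],[0.34,[0,0,-20],0],[0.34,[0,0,-20],0],[0.34,[0,0,-10],0],[0.34,[0,0,0],0],[0.34,[0,0,0],0]])

```text
t: 8.15
ee_pos: [0.5698, -0.1513, 0.1823]
ee_rot: [-0.0, -0.056, 0.998, 0.0]
ft_force: [-0.2, -0.7, -1.3]
width: 0.0283
finger_force: 5.8
```

```bash
python3 go.py 0.5140 0.141 0.19 3.50
python3 - <<'E'
from h import *
save('side','s3.png')
a=cv2.imread('pics/s3.png')[150:300,220:380]
cv2.imwrite('pics/v3.png',cv2.resize(a,None,fx=4,fy=4,interpolation=cv2.INTER_CUBIC))
for q in('tip_a','hinge','pad_a'): print(q,[(np.round(d['position'],1).tolist(),round(d['score'],2)) for d in env.look_for(q,'side')])
E
```

```text
t 8.15 pos [ 0.5698 -0.1513  0.1823] head -3.0294 tilt [-8.e-04  3.e-04 -1.e+00] w 0.0283 ff 5.764904245734215 ft [-0.16 -0.73 -1.28]
delta mm tool [ 22.7 296.7  -7.5] yaw -0.2462
tip_a [([215.2, 290.0], 0.64), ([209.9, 288.1], 0.59)]
hinge [([213.2, 288.2], 0.91)]
pad_a [([186.2, 276.7], 0.67), ([209.2, 292.8], 0.63), ([216.4, 290.7], 0.61)]
```

View pics/v3.png

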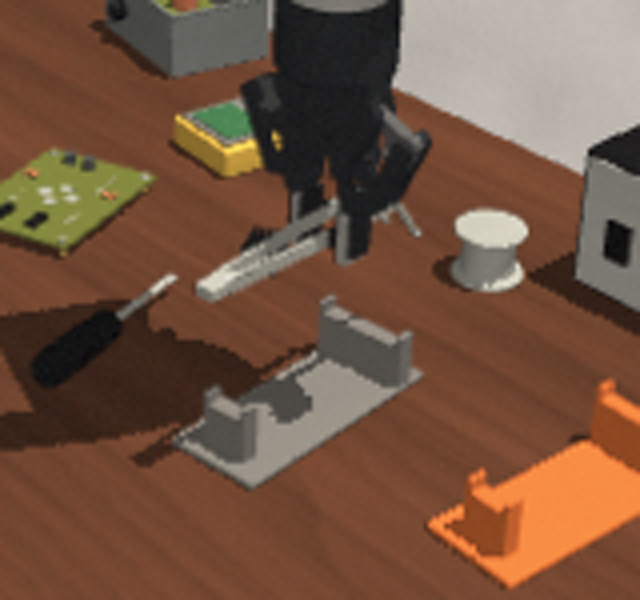

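The tweezers hang free of the rest: hinge end near (222,271) and right tip near (209,324) in side pixels. Checking the pitch against the model.

```bash
python3 - <<'E'
from h import *
h=0.1122;O=np.array([.5698,-.1513,.1298])
c,s=np.cos(h),np.sin(h);Rz=np.array([[c,-s,0],[s,c,0],[0,0,1]])
P=np.array([[75,-12,-36.5],[75,12,-36.5],[-100,0,0],[-107,-7,-5],[-107,7,-5],[-107,-7,5],[-107,7,5],[50,-12,5],[0,0,0]])/1000
for p in(-.1,-.05,0,.05,.1):
    Ry=np.array([[np.cos(p),0,np.sin(p)],[0,1,0],[-np.sin(p),0,np.cos(p)]])
    print(p,np.round((proj('side',O+P@(Rz@Ry).T)-[150,220])*4+1.5)[:,::-1].astype(int).tolist())
r=env.cut_out('tweezers','side')
print([ (round(d['score'],2),int(d['pixels'].sum())) for d in r])
E
grep -c . go.py
```

```text
-0.1 [[420, 224], [392, 211], [220, 295], [221, 312], [203, 303], [220, 298], [202, 290], [396, 186], [330, 221]]
-0.05 [[418, 230], [390, 217], [219, 288], [220, 305], [203, 296], [219, 290], [202, 282], [396, 189], [330, 221]]
0 [[416, 235], [388, 223], [219, 281], [220, 297], [202, 289], [220, 282], [202, 274], [396, 193], [330, 221]]
0.05 [[414, 241], [386, 229], [219, 274], [219, 289], [202, 281], [220, 274], [203, 266], [396, 196], [330, 221]]
0.1 [[412, 247], [383, 235], [220, 266], [220, 281], [202, 273], [221, 266], [203, 257], [396, 200], [330, 221]]
[(0.7, 322)]
11
```

>>> carry_out(deltas=[[0.34,[1,10,-0.6],0],[0.34,[1.9,25,-0.6],0],[0.34,[1.9,25,-0.6],0],[0.34,[1.9,25,-0.6],0],[0.34,[1.9,25,-0.6],0],[0.34,[1.9,25,-0.6],0],[0.34,[1.9,25,-0.6],0],[0.34,[1.9,25,-0.6],0],[0.34,[1.9,25,-0.6],0],[0.34,[1.9,25,-0.6],0],[0.34,[1.9,25,-0.6],0],[0.34,[1.9,25,-0.6],0],[0.34,[1,12,0],0],[0.34,[0,0,0],-0.08],[0.34,[0,0,0],-0.09],[0.34,[0,0,0],-0.076],[0.34,[0,0,20],0],[0.34,[0,0,20],0],[0.34,[0,0,15],0],[0.34,[0,0,5],0]])

```text
t: 10.9
ee_pos: [0.5138, 0.141, 0.1293]
ee_rot: [-0.001, -0.178, 0.984, -0.0]
ft_force: [0.2, 0.1, -0.6]
width: 0.0285
finger_force: 5.8
```

>>> carry_out(deltas=[[0.34,[0,0,0],0],[0.34,[0,0,0],0],[0.34,[0,0,0],0]])

```text
t: 11.28
ee_pos: [0.5144, 0.1412, 0.1306]
ee_rot: [0.0, -0.178, 0.984, -0.0]
ft_force: [-0.0, -0.1, -0.8]
width: 0.0283
finger_force: 5.8
```

```bash
cat > see.py <<'E'
from h import *
import sys
n,cz=sys.argv[1],float(sys.argv[2])  # name, TCP->tip drop handled below
im=save('side',f's{n}.png')
s=env.observe();p=np.array(s['ee_pos']);
from go import Ro
q=s['ee_rot'];R=Ro.from_quat([*q[1:],q[0]]).as_matrix();X=-R[:,0];Y=R[:,1]*-1*-1;Z=np.array([0,0,1.]);Y=np.cross(Z,X)
O=p-[0,0,cz]
T=[O+.075*X+k*.012*Y-.0365*Z for k in(1,-1)]
r0,c0,f=170,200,8
px=lambda P:(int((proj('side',P)[0][1]-c0+.5)*f),int((proj('side',P)[0][0]-r0+.5)*f))
o=cv2.resize(im[r0:r0+70,c0:c0+95,::-1].copy(),None,fx=f,fy=f,interpolation=cv2.INTER_CUBIC)
for t in T:
    cv2.circle(o,px(t),4,(0,0,255),1);b=t.copy();b[2]=.012;cv2.circle(o,px(b),4,(255,0,255),1);print(np.round(t,4),px(t),px(b))
B=np.array([.5844,.1672,.012])
for a in range(4):
    h=.359+a*np.pi/2;P=B+.012*np.array([np.cos(h),np.sin(h),0]);cv2.circle(o,px(P),3,(255,255,0),-1);print('pad',a,np.round(P,4),px(P))
cv2.imwrite(f'pics/v{n}.png',o)
E
python3 go.py 0.514 0.141 0.107 3.5; python3 see.py 4 0.0525
```

```text
t 11.28 pos [0.5144 0.1412 0.1306] head -2.7833 tilt [ 9.e-04  2.e-04 -1.e+00] w 0.0283 ff 5.762169733643532 ft [-0.03 -0.14 -0.78]
delta mm tool [ 0.5 -0.  23.6] yaw -0.0001
[0.5804 0.1788 0.0416] (247, 152) (251, 220)
[0.5888 0.1563 0.0416] (299, 166) (302, 234)
pad 0 [0.5956 0.1714 0.012 ] (293, 215)
pad 1 [0.5802 0.1784 0.012 ] (251, 220)
pad 2 [0.5732 0.163  0.012 ] (259, 240)
pad 3 [0.5886 0.156  0.012 ] (302, 235)
```

View pics/v4.png

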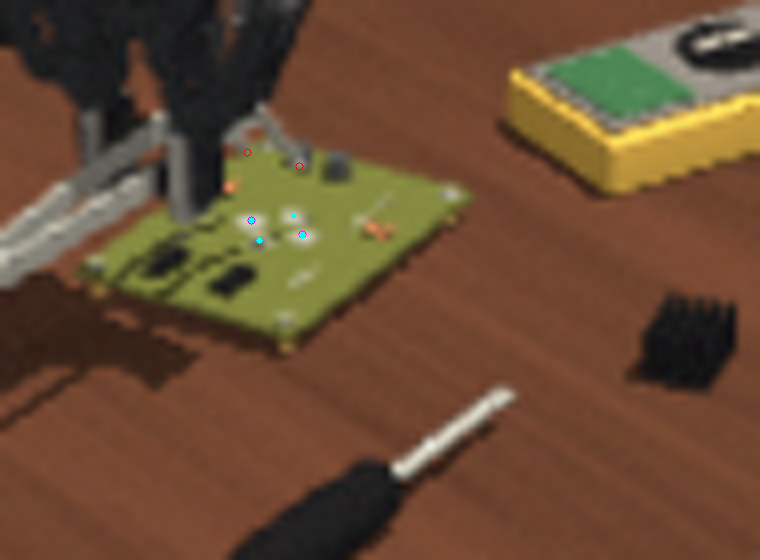

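The visible tip (about (299,162) in the crop) agrees with the prediction to half a pixel. Refining the pad cross from the white pads in both initial pictures.

```bash
cat > pads.py <<'E'
from fit import *
from scipy.optimize import least_squares
# template: pads (white) + linear board background, fit cross pose per view
sq=[box(-5,5,s*12-5,s*12+5,12,12) for s in(1,-1)]
a=np.linspace(0,2*np.pi,24);ci=[np.c_[s*12+5*np.cos(a),5*np.sin(a),12+0*a]/1000 for s in(1,-1)]
S_=16
for c in('top','side'):
    im=cv2.imread(f'pics/{c[0]}0.png').astype(float)[...,0] # blue channel: white vs olive
    r,cc=np.round(proj(c,[.5848,.168,.012])[0]).astype(int);w=9
    I=im[r-w:r+w+1,cc-w:cc+w+1]
    def ren(q,sg):
        m=np.zeros(((2*w+1)*S_,)*2,np.uint8)
        for P in sq+ci:
            uv=(proj(c,place(P,q))[:,::-1]-[cc-w,r-w]+.5)*S_
            cv2.fillConvexPoly(m,cv2.convexHull(uv.astype(np.int32)),255)
        m=cv2.GaussianBlur(m,(0,0),sg*S_) if sg>.05 else m
        return cv2.resize(m,(2*w+1,)*2,interpolation=cv2.INTER_AREA)/255.
    def res(v):
        t=ren(v[:3]*[.01,.01,.1],abs(v[3]));A=np.c_[t.ravel(),np.ones(t.size)]
        k=np.linalg.lstsq(A,I.ravel(),rcond=None)[0];return np.abs(A@k-I.ravel()).clip(0,40).sum()
    r_=minimize(res,[58.48,16.8,3.59,.5],method='Nelder-Mead',options=dict(initial_simplex=np.array([[58.48,16.8,3.59,.5],[58.9,16.8,3.59,.5],[58.48,17.2,3.59,.5],[58.48,16.8,3.7,.5],[58.48,16.8,3.59,.9]]),xatol=.003))
    print(c,np.round(r_.x*[.01,.01,.1,1],4),r_.fun,res([58.48,16.8,3.59,.5]))
E
python3 pads.py
```

```text
Traceback (most recent call last):
  File "pads.py", line 22, in <module>
    print(c,np.round(r_.x*[.01,.01,.1,1],4),r_.fun,res([58.48,16.8,3.59,.5]))
                                                   ~~~^^^^^^^^^^^^^^^^^^^^^^
  File "pads.py", line 19, in res
    t=ren(v[:3]*[.01,.01,.1],abs(v[3]));A=np.c_[t.ravel(),np.ones(t.size)]
          ~~~~~^~~~~~~~~~~~~
TypeError: can't multiply sequence by non-int of type 'list'
```

```bash
sed -i 's/,res(\[58.*$/)/' pads.py; python3 pads.py
```

```text
top [0.5861 0.1686 0.3532 0.9412] 1713.6433282311432
side [0.5838 0.1663 0.3735 0.3636] 2097.8041393835374
```

Pads average to (0.585, 0.1677) and the tool is already aligned. Lowering slowly to about 6 mm above the board and holding.

>>> carry_out(deltas=[[0.345,[0,0,6],0],[0.345,[0,0,6],0],[0.345,[0,0,5],0],[0.345,[0,0,3],0],[0.345,[0,0,2],0],[0.345,[0,0,1],0],[0.345,[0,0,0],0],[0.345,[0,0,0],0],[0.345,[0,0,0],0],[0.345,[0,0,0],0],[0.345,[0,0,0],0],[0.345,[0,0,0],0]])

```text
t: 12.82
ee_pos: [0.5141, 0.1411, 0.1071]
ee_rot: [-0.0, -0.178, 0.984, -0.0]
ft_force: [0.2, -0.0, -0.1]
width: 0.0281
finger_force: 5.9
```

```bash
sed -i 's/B=np.array(.*/B=np.array([.585,.1677,.012])/; s/r0,c0,f=170,200,8/r0,c0,f=180,210,14/; s/r0+70,c0:c0+95/r0+42,c0:c0+57/' see.py
python3 go.py 0.5143 0.1411 0.107 3.501; python3 see.py 5 0.0525
```

```text
t 12.82 pos [0.5141 0.1411 0.1071] head -2.7834 tilt [-0. -0. -1.] w 0.0281 ff 5.890874192118645 ft [ 0.24 -0.02 -0.13]
delta mm tool [-0.1 -0.1  0.1] yaw -0.0012
[0.5802 0.1787 0.0181] (297, 221) (298, 245)
[0.5886 0.1562 0.0181] (387, 247) (388, 271)
pad 0 [0.5962 0.1719 0.012 ] (375, 235)
pad 1 [0.5808 0.1789 0.012 ] (300, 244)
pad 2 [0.5738 0.1635 0.012 ] (314, 279)
pad 3 [0.5892 0.1565 0.012 ] (390, 270)
```

View pics/v5.png

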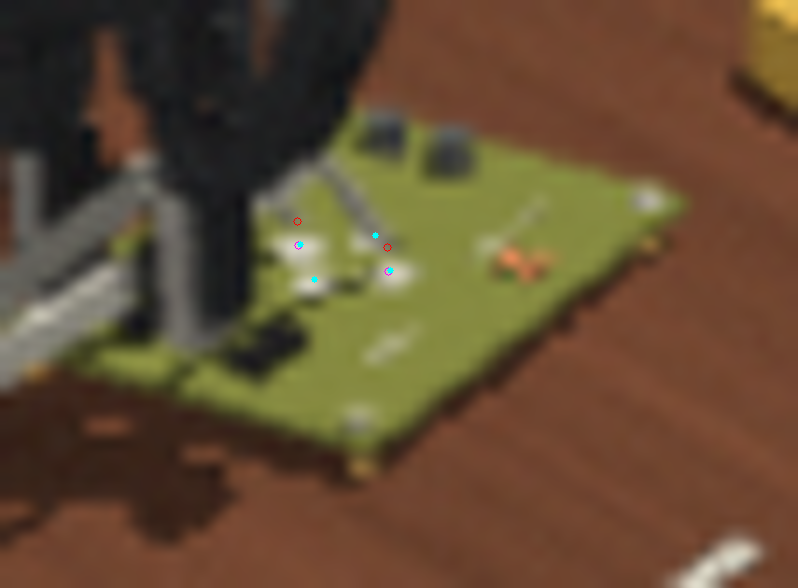

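Both tips stand over the square pads. The visible tip is at crop (390,248) over the pad at (394,274), about 1 mm off. I'll nudge 0.8 mm, hold again, then raise and turn.

>>> carry_out(deltas=[[0.345,[0.3,-0.8,0],0],[0.345,[0,0,0],0],[0.345,[0,0,0],0],[0.345,[0,0,0],0],[0.345,[0,0,0],0],[0.345,[0,0,0],0],[0.345,[0,0,0],0],[0.345,[0,0,0],0],[0.345,[0,0,0],0],[0.345,[0,0,-5],0],[0.345,[0,0,-10],0],[0.345,[0,0,-15],0],[0.345,[0,0,-10],0],[0.345,[0,0,0],0.08],[0.345,[0,0,0],0.12],[0.345,[0,0,0],0.12],[0.345,[0,0,0],0.12],[0.345,[0,0,0],0.12],[0.345,[0,0,0],0.12],[0.345,[0,0,0],0.12]])

```text
t: 15.38
ee_pos: [0.5143, 0.1403, 0.1478]
ee_rot: [0.0, 0.221, 0.975, 0.0]
ft_force: [-0.4, 0.5, -1.8]
width: 0.0286
finger_force: 5.9
```

>>> carry_out(deltas=[[0.345,[0,0,0],0.12],[0.345,[0,0,0],0.12],[0.345,[0,0,0],0.12],[0.345,[0,0,0],0.12],[0.345,[0,0,0],0.12],[0.345,[0,0,0],0.12],[0.345,[0,0,0],0.05],[0.345,[0,0,0],0],[0.345,[0,0,0],0],[0.345,[0,0,0],0]])

```text
t: 16.62
ee_pos: [0.5142, 0.1403, 0.1472]
ee_rot: [0.0, 0.569, 0.822, 0.0]
ft_force: [-0.8, -0.1, -0.7]
width: 0.0281
finger_force: 5.9
```

```bash
python3 go.py 0.5584 0.2376 0.147 1.930
```

```text
t 16.62 pos [0.5142 0.1403 0.1472] head 1.9305 tilt [ 1.e-04  0.e+00 -1.e+00] w 0.0281 ff 5.888738259673119 ft [-0.81 -0.13 -0.75]
delta mm tool [75.5 75.6  0.3] yaw 0.0005
```

>>> carry_out(deltas=[[0.345,[5,5,0],0],[0.345,[12,12,0],0],[0.345,[15,15,0],0],[0.345,[16,16,0],0],[0.345,[15,15,0],0],[0.345,[9,9,0],0],[0.345,[3.5,3.6,0],0],[0.345,[0,0,0],0],[0.345,[0,0,8],0],[0.345,[0,0,10],0],[0.345,[0,0,8],0],[0.345,[0,0,6],0],[0.345,[0,0,4],0],[0.345,[0,0,3],0],[0.345,[0,0,1],0],[0.345,[0,0,0],0],[0.345,[0,0,0],0],[0.345,[0,0,0],0],[0.345,[0,0,0],0],[0.345,[0,0,0],0]])

```text
t: 19.12
ee_pos: [0.5584, 0.2376, 0.1071]
ee_rot: [0.0, 0.569, 0.822, 0.0]
ft_force: [-0.3, -0.5, -0.8]
width: 0.0283
finger_force: 5.9
```

```bash
python3 go.py 0.5584 0.2376 0.107 1.930; python3 see.py 6 0.0525
```

```text
t 19.12 pos [0.5584 0.2376 0.1071] head 1.9298 tilt [ 0.  0. -1.] w 0.0283 ff 5.889153108000755 ft [-0.29 -0.53 -0.76]
delta mm tool [0.  0.  0.1] yaw -0.0002
[0.596  0.1715 0.0181] (374, 211) (375, 236)
[0.5735 0.1631 0.0181] (313, 256) (314, 280)
pad 0 [0.5962 0.1719 0.012 ] (375, 235)
pad 1 [0.5808 0.1789 0.012 ] (300, 244)
pad 2 [0.5738 0.1635 0.012 ] (314, 279)
pad 3 [0.5892 0.1565 0.012 ] (390, 270)
```

View pics/v6.png

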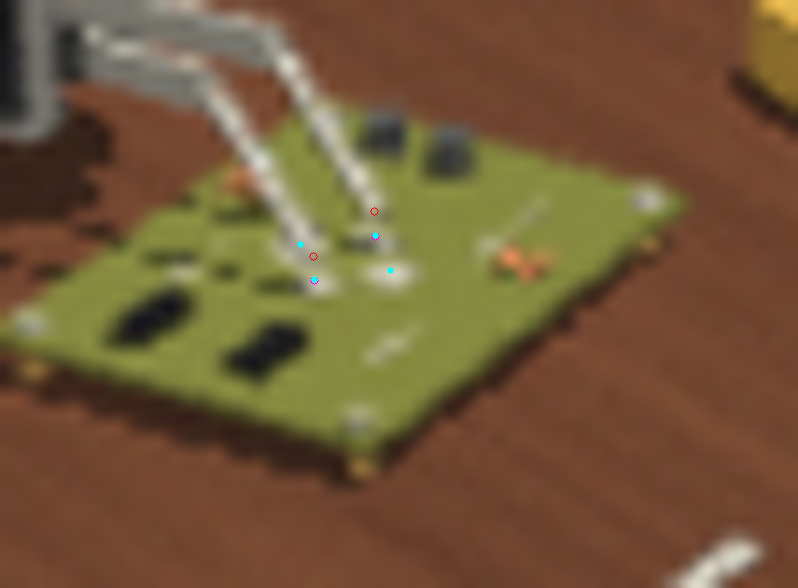

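Both tips, at crop (374,211) and (313,257), stand over the round pads at about (378,240) and (318,284). They are about 6 mm up and steady, so I am handing in.

```bash
python3 -c "
from workcell import env
print(env.finish_job())"
```

```text
the job is handed in; nothing more can be done
None
```

I held the tweezers at about a 24 mm gap over the square pads, then over the round pads, and handed the job in at about 19 s. They are still held steady about 6 mm above the round pads, roughly 1 mm off centre by my camera estimate; no verdict came back.

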